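# Tighten the water filter's coupling nut on the kitchen table

### The job

Tighten the brass coupling nut of the water filter: first turn it clockwise by hand by its wings, without the wrench, until it stops finger-tight; then put the wrench on its hexagon and pull it an eighth of a turn further clockwise, so that the wing lies over the red mark on the white disc, no more. Finally take the wrench off and lay it flat on the table clear of the nut, leaving the nut tight and the gravy boat and mug where they are.

Things in the scene. Friction and masses are not known exactly. Their poses are not given: they have to be found in the camera images.
- filter: Water filter stand, fixed. Origin on the table, on the nut's vertical axis. A 26 mm steel riser comes up through the nut, bends at 78 mm height and runs level along the filter's +y (pipe top at 93 mm) to a white and blue housing, 108 mm across, 205 mm high, centred 200 mm out. A white disc, 172 mm across, is painted flush on the table round the nut: the wrench slides over it.
- nut_axis (a point): Fixed point on the nut's vertical axis, at the top of its hub, 62 mm above the table. Nothing but the hexagon stands below the wings; angles said to be in the filter's frame are counter-clockwise from above, 0 = filter +x, pi/2 = along the pipe.
- coupling: Brass nut, captive, turning about the vertical axis at constant height; origin on the axis at table level. Heights 4 to 34 mm: hexagon 60 mm across flats, 69 mm over corners. 34 to 62 mm: hub 58 mm across with a pair of wings. A wrench handle fits along the nut's own direction 0.30 rad (counter-clockwise from its x) plus any multiple of 60 degrees; one wing points along its own -0.10 rad.
- wing (a point): On one of the two wings, 64 mm from the axis, 51 mm above the table. Wings reach 75 mm from the axis, are 12 mm thick, from 40 to 62 mm height, red-striped on top. This wing is on the side away from the pipe: finger-tight it points to -1.30 rad in the filter's frame; it starts 0.7 to 1.2 rad counter-clockwise of there.
- nut (a joint): Hand turning of the nut, rad, clockwise from above positive: starts between 0 and 0.5, turns lightly (0.15 N m, stays where left, can also be turned back), and comes to a firm stop at 1.20, which is finger-tight. The wing's total turn is joint nut + joint seat.
- seat (a joint): Squeezing of the seal after finger-tight, rad, clockwise positive: 0 at first, needs 0.9 N m (about 9 N at the wrench's grip, 14 N on a wing), stays where left. At 0.785 (an eighth of a turn) the wing lies over the red mark; it could be forced on to 1.3, which is too tight.
- red_mark (a point): Red radial stripe, 36 mm by 9 mm, painted on the white disc: its middle, 68 mm from the nut axis, at -2.085 rad in the filter's frame.
- wrench: Loose open-ended wrench, about 0.35 kg, flat on the table, jaw opening to its own +x. Origin on its underside below the grip. Red handle 18 mm wide, 22 mm high, x = -70 to +42 mm; steel jaw 14 mm thick, 63 mm opening flared at the tips, 97 mm wide outside, x = +46 to +141 mm. It slides flat or lifted a little onto the hexagon, below the wings, the jaw's sides parallel to two flats.
- wrench_jaw (a point): Centre of the jaw opening, 105 mm from the wrench's origin along its x, 7 mm above its underside; lies on the nut's axis when the wrench is on. Back of the jaw 37 mm behind it, tips 36 mm ahead; about 0.1 rad of play either way on the nut. At finger-tight the handle, seen from the nut, can stand at -0.90 rad in the filter's frame (or 60 degrees either way).
- wrench_grip (a point): Middle of the handle's grip, 11 mm above the wrench's underside.
- gravy_boat: Bystander: cream gravy boat with yellow band, 110 mm across, about 180 mm long with handle and lip, 80 mm high; origin under its centre.
- mug: Bystander: blue mug, 80 mm across, 90 mm high; origin under its centre.
Things that resemble listed ones, but are neither listed nor needed, are in the scene too. There is more than one size of the wrench; the job needs the middle-sized.

How it is judged:
On the way, in this order (a step that is already met when the one before it is completed fails the run):
1. the nut is turned finger-tight by hand (joint nut above 1.12, seat below 0.12), the wrench still off it (jaw centre over 70 mm from the axis) (value of joint nut above 1.12 rad and value of joint seat below 0.12 rad and horizontal distance between wrench_jaw and nut_axis above 0.07 m), for 0.2 s.
2. with the wrench on the hexagon (jaw centre within 20 mm of the axis) the nut is tightened an eighth of a turn (joint seat 0.60 to 0.97) (value of joint nut above 1.1 rad and value of joint seat between 0.6 and 0.97 rad and horizontal distance between wrench_jaw and nut_axis below 0.02 m), for 0.1 s.
At the end, for the whole second after the job is handed in: The nut is on its finger-tight stop (joint nut above 1.1) and an eighth of a turn beyond it (joint seat 0.60 to 0.97 rad: wing within about 10 degrees of the red mark); the wrench lies flat and still on the table, its jaw centre over 75 mm from the nut axis (value of joint nut above 1.1 rad and value of joint seat between 0.6 and 0.97 rad and horizontal distance between wrench_jaw and nut_axis above 0.075 m and height (world z) of wrench between -0.006 and 0.006 m and angle between wrench's own z axis and vertical below 0.08 rad and linear speed of wrench below 0.02 m/s); the robot touches nothing.
It fails at once if the wrench pushes the nut before it has been turned by hand (joint nut below 0.9) (contact force between wrench and coupling above 1 N and value of joint nut below 0.9 rad).
It fails at once if the nut is forced past finger-tight with the fingers instead of the wrench (fingers on it with over 3 N while joint seat is above 0.12) (contact force between the fingers and coupling above 3 N and value of joint seat above 0.12 rad).
It fails at once if the nut is overtightened (joint seat above 1.0) (value of joint seat above 1 rad).
It fails at once if the gravy boat or mug is moved more than 20 mm (distance of any of gravy_boat, mug from where it was at the start of the episode above 0.02 m).
It also fails if it takes over 69 s, if anything falls off the work surface, if the arm or the gripper's body presses on something with over 40 N, if the wrist force passes 120 N, or if a joint passes its speed limit or range.

### The arm

A 7-joint arm with a two-finger parallel gripper is mounted at the origin on the work surface. World frame = base frame: x ahead of the robot, y to its left, z up, the work surface at z = 0. Lengths are in m, angles in rad, forces in N, time in s.
With the tool pointing down it reaches from about 0.4 to 0.85 m from the base axis. Payload 10.4 kg.
Tool frame: the origin (TCP) lies between the finger pads; the fingertips stand 22 mm ahead of it and the grasp point (between the pads) lies 3 mm ahead of it (r.nose_length is the distance from the TCP to the fingertips, in m); z points along the fingers, y is the line along which they close (so a half turn about z gives the same grasp; the last joint's range is limited). The gripper opens to 87 mm and grips with 3 to 60 N. Pads are 19 mm wide; open, the fingers measure 117 mm over their backs; the gripper's body (75 mm by 190 mm) begins 51 mm behind the grasp point.
Start: joints at [-1.184, 0.332, -0.065, 1.46, 0.022, 1.35, -0.088], TCP at [0.249, 0.573, 0.245] pointing down, gripper open.
Joint ranges: [-2.6, 2.6], [-0.5, 2.12], [-1.47, 1.34], [0.16, 2.42], [-1.27, 4.41], [0.06, 2.06], [-2.6, 2.6]. Speed limits (rad/s): [2.22, 2.22, 2.79, 2.79, 3.14, 3.14, 3.14].

### API

Orientations are given as a unit quaternion [x, y, z, w].
In Python, from bench import readout, cams, r gives the robot as it stands. The module is installed in compiled form; this text tells all that it offers.
- The arm moves only by the tool step_arm, never from a script. Its argument "deltas" is a list that holds one entry, the list of rows, each a list of 7 numbers: the turn, a rotation vector about the tool's x, y, z in rad, then the shift along the tool's x, y, z in m, then the opening in per cent of the stroke, from 0 (shut) to 100 (fully open). A call has 1 to 20 rows; each row is the pose to reach, as a shift and turn from the pose commanded when the call began, along the tool's axes at that moment; what a row does not reach only later rows make up. A row lasts 1/8 s, in which the tool goes at most 62.5 mm and 10.7 degrees, less where a joint would pass 70% of its speed; a pose out of reach is approached as far as the arm can. A call with a gripper value outside its range is refused whole. The fingers move at their own pace and stop on an object; "squeeze" is the grip in N (left out, the last holds). Time passes only in rows, so rows that repeat a pose let the fingers close. It gives the time, the measured TCP pose, the force, the opening and the grip force at its end, in the units of the state.
- readout.read_state(): the state, without advancing time (a new reading comes with each control period).
- cams.camera(name): name is "scene" or "top" or "wrist"; returns a dict with "img" (384x512x3 uint8, red, green, blue), "fx", "fy", "cx", "cy" (pixels), "origin" and "rotation" of the camera in the world; the wrist camera has in their place "T_tool_cam" (4x4, takes a point from camera to tool coordinates, whose origin is the TCP and whose axes are the flange's). Camera axes: x right, y up, looking along -z (the intrinsics and any distortion apply to the point x, -y, -z); pixel columns grow to the right and rows downward; lengths in m; the calibration is good to about 2 mm. The wrist camera is an equidistant fisheye: a pixel r from the principal point sees the ray r / f radians off the axis. A picture is of the moment at which its call begins: read the wrist's pose just before it. There is no depth.
- r.close_job(): hands the job in; it is judged then, once.
The state is a dict: "time": time; "joint_positions": joint angles; "joint_vel": joint speeds; "joint_torque": joint torques, N m; "ee_pos": TCP position; "eef_rot": TCP orientation; "ft_force": force on the tool from outside, world axes, zero at the start; "torque": the same for the moment, N m; "width": finger opening in m; "grip_force": force on a finger pad.
Only numpy, scipy, OpenCV 4.12 (cv2) and the standard library are available. Lean on these libraries where they do the work, as an engineer would, in place of code of your own. Each camera call takes 0.05 s, during which the arm holds its last target. There are 200 camera calls.

## Working session

There is one attempt and no reset: what is moved stays moved. The work goes in short steps, Python scripts to look and compute and a tool call to move; the robot and the scene stay as the last step left them, time stands still between calls to the robot, and variables do not carry over. Pictures are saved under pics/ and viewed, at most 13 in all, crops included, and the job is handed in when it is done.

Besides the shell and the picture viewer there is one more tool, called after "Emit:" as name([rows], argument=value, ...), one row to a line, values as JSON. step_arm: Moves the arm, as the interface text tells. Its arguments: {"type":"object","properties":{"deltas":{"type":"array"},"squeeze":{"type":"number"}},"required":["deltas"]}

```bash
mkdir -p pics
python3 - <<'E'
from bench import readout,cams,r
import cv2,numpy as np
for n in("top","scene"):
    c=cams.camera(n); cv2.imwrite(f"pics/{n}0.png",cv2.cvtColor(cv2.resize(c["img"],(768,576),interpolation=cv2.INTER_CUBIC),cv2.COLOR_RGB2BGR))
    np.savez(f"{n}0.npz",**c)
    print(n,c["fx"],c["cx"],c["cy"],c["origin"],np.round(c["rotation"],3).tolist(),c.keys())
print(readout.read_state())
E
```

```text
top 390.2512276075111 255.34025316825586 191.45395136353648 [ 0.39320744 -0.13796463  1.20001228] [0.042, -0.05, -0.701, 0.71] dict_keys(['img', 'fx', 'fy', 'cx', 'cy', 'origin', 'rotation'])
scene 487.72475004201874 258.20288260016247 196.14090065117105 [ 1.27797374 -0.49127936  1.18786268] [0.263, 0.163, 0.52, 0.796] dict_keys(['img', 'fx', 'fy', 'cx', 'cy', 'origin', 'rotation'])
{'time': 0.1, 'joint_positions': array([-1.18360181,  0.33283335, -0.06466039,  1.46083409,  0.02161134,
        1.34989561, -0.08849791]), 'joint_vel': array([ 3.53613218e-05, -6.64737987e-04, -7.12243292e-04, -2.97975163e-03,
        7.23638833e-05,  4.88090990e-04,  1.80233763e-03]), 'joint_torque': array([ 1.14495553e-03, -6.24541783e+01,  2.42758723e-02, -3.90716636e+01,
       -6.14531944e-02,  3.65889492e-02,  6.80961216e-05]), 'ee_pos': array([0.2489171 , 0.57295852, 0.24382907]), 'eef_rot': array([ 2.03473447e-01,  9.79080257e-01, -6.31081351e-04, -9.02950155e-05]), 'ft_force': array([ 0.41246406,  1.07793289, -0.22423141]), 'torque': array([ 0.02735752, -0.01046507,  0.04634096]), 'grip_force': 0.0, 'width': 0.08724334427632689}
```

View pics/top0.png

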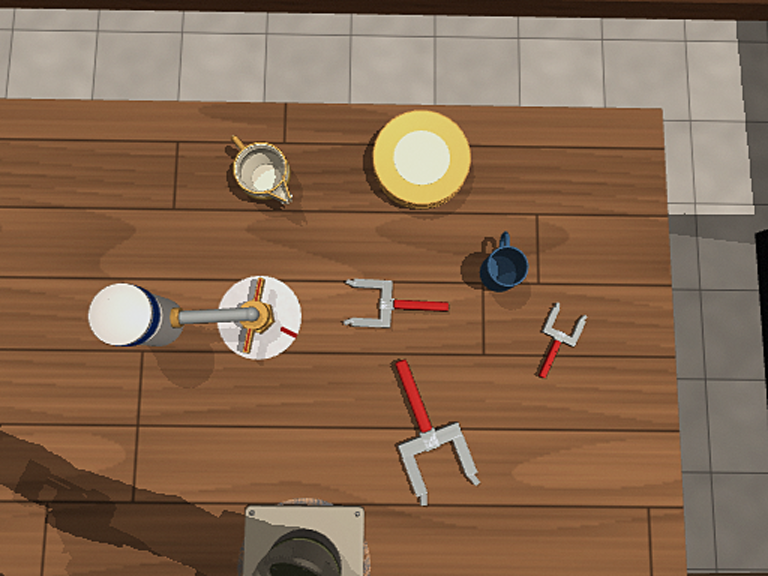

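View pics/scene0.png

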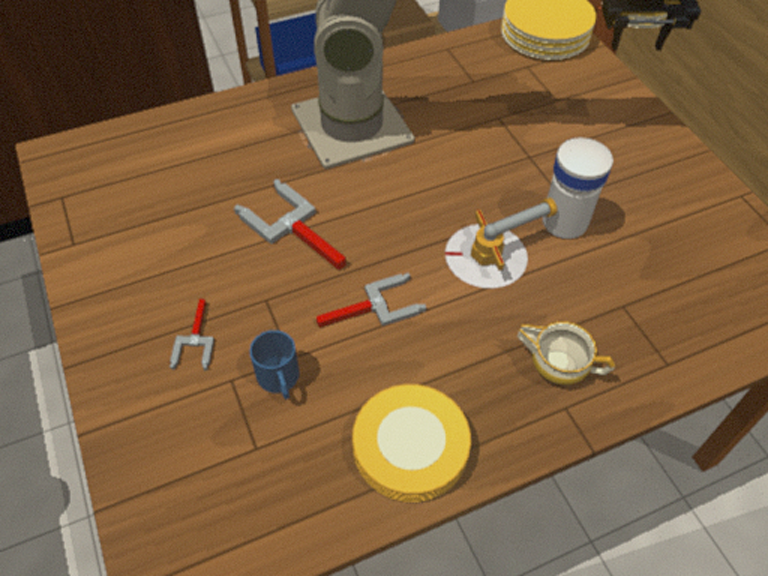

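```bash
cat > h.py <<'E'
import numpy as np,cv2
from scipy.spatial.transform import Rotation as R
def ray(c,uv):
    uv=np.atleast_2d(uv).astype(float)
    d=np.c_[(uv[:,0]-c["cx"])/c["fx"],-(uv[:,1]-c["cy"])/c["fy"],-np.ones(len(uv))]
    return R.from_quat(c["rotation"]).apply(d)
def onz(c,uv,z):
    d=ray(c,uv); o=np.array(c["origin"]); return (o+d*((z-o[2])/d[:,2])[:,None])[:,:2]
def comps(m,amin=8):
    n,l,s,ce=cv2.connectedComponentsWithStats(m.astype(np.uint8))
    return [(s[i,4],ce[i],np.argwhere(l==i)[:,::-1]) for i in range(1,n) if s[i,4]>=amin]
def red(im):
    im=im.astype(int); return (im[...,0]>120)&(im[...,1]<60)&(im[...,2]<60)
E
python3 - <<'E'
from h import *
for n in("top","scene"):
    c=dict(np.load(n+"0.npz")); im=c["img"]
    print(n)
    for a,ce,p in comps(red(im)):
        w=onz(c,p,0.022 if a>60 else 0.0); m=w.mean(0); u,s,v=np.linalg.svd(w-m,full_matrices=False)
        q=(w-m)@v[0]
        print("red",a,ce.round(1),m.round(4),"dir",v[0].round(3),np.ptp(q).round(3))
    hsv=cv2.cvtColor(im,cv2.COLOR_RGB2HSV)
    for a,ce,p in comps((hsv[...,1]<30)&(hsv[...,2]>170),300):
        el=cv2.fitEllipse(cv2.convexHull(p.astype(np.int32)))
        for z in(0,.205): print("white",a,np.round(el[0],1),np.round(el[1],1),z,onz(c,np.array(el[0]),z).round(4))
    f=cv2.resize(im[170:250,130:215] if n=="top" else im[130:200,280:370],None,fx=7,fy=7,interpolation=cv2.INTER_CUBIC)
    cv2.imwrite(f"pics/c_{n}.png",cv2.cvtColor(f,cv2.COLOR_RGB2BGR))
E
```

```text
top
red 14 [171.6 192.5] [0.5441 0.1088] dir [-0.982  0.189] 0.041
red 194 [280.5 203. ] [ 0.5133 -0.2268] dir [-0.042 -0.999] 0.107
red 15 [164.6 226. ] [0.4406 0.126 ] dir [-0.986  0.168] 0.043
red 29 [192.1 221.2] [0.4561 0.0426] dir [-0.42  -0.907] 0.033
red 105 [366.6 239.1] [ 0.4076 -0.4861] dir [-0.902  0.432] 0.077
red 368 [275.5 263.7] [ 0.3321 -0.2124] dir [-0.931 -0.366] 0.146
white 1030 [280.8 104.7] [35.2 36.6] 0 [[ 0.8314 -0.2285]]
white 1030 [280.8 104.7] [35.2 36.6] 0.205 [[ 0.7565 -0.2131]]
white 1498 [172.4 211.3] [54.4 56.1] 0 [[0.486  0.1039]]
white 1498 [172.4 211.3] [54.4 56.1] 0.205 [[0.4701 0.0626]]
white 355 [244.6 201.6] [34.3 44. ] 0 [[ 0.5186 -0.1175]]
white 355 [244.6 201.6] [34.3 44. ] 0.205 [[ 0.4972 -0.121 ]]
white 1326 [ 79.5 209. ] [39.6 42.1] 0 [[0.4894 0.3885]]
white 1326 [ 79.5 209. ] [39.6 42.1] 0.205 [[0.473  0.2985]]
white 827 [293.1 309.9] [50.2 60.7] 0 [[ 0.1953 -0.267 ]]
white 827 [293.1 309.9] [50.2 60.7] 0.205 [[ 0.2291 -0.245 ]]
scene
red 289 [211.8 161.2] [ 0.33   -0.2095] dir [0.933 0.36 ] 0.145
red 97 [132.  210.3] [ 0.412  -0.4855] dir [ 0.9   -0.435] 0.077
red 193 [228.6 207.4] [ 0.5135 -0.2265] dir [-0.041 -0.999] 0.11
white 715 [389.7 104.6] [24.6 36.6] 0 [[0.3172 0.4598]]
white 715 [389.7 104.6] [24.6 36.6] 0.205 [[0.483  0.2957]]
white 980 [323.8 170.5] [41.  54.2] 0 [[0.4873 0.1048]]
white 980 [323.8 170.5] [41.  54.2] 0.205 [[0.6237 0.0019]]
white 802 [500.8 330.4] [19.  90.2] 0 [[1.1231 0.2672]]
white 802 [500.8 330.4] [19.  90.2] 0.205 [[1.1498 0.1363]]
white 581 [436.7 357.7] [16.3 75. ] 0 [[1.1144 0.0767]]
white 581 [436.7 357.7] [16.3 75. ] 0.205 [[ 1.1426 -0.0213]]
```

View pics/c_top.png

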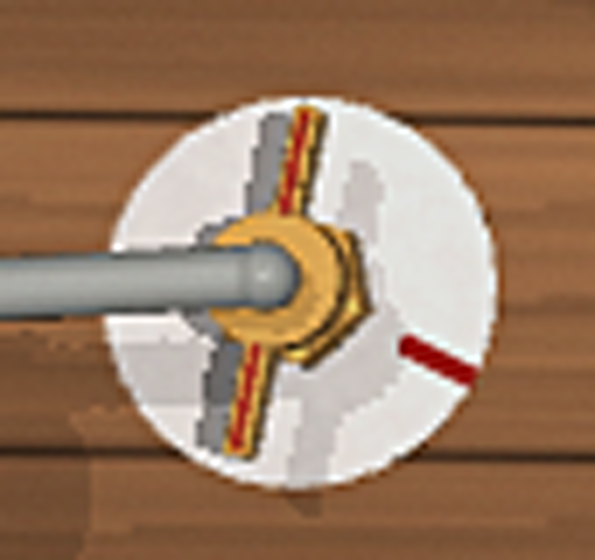

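```bash
cat >> h.py <<'E'
from bench import readout,cams,r
def row(x,y,z,yaw,s=None):
    """delta row to tool-down pose, yaw = world angle of tool y axis"""
    s=s or readout.read_state(); R0=R.from_quat(s["eef_rot"])
    c,n=np.cos(yaw),np.sin(yaw)
    T=R.from_matrix(np.array([[-n,c,0],[c,n,0],[0,0,-1.]]).T@np.eye(3)) if 0 else R.from_matrix(np.c_[[-n,c,0],[c,n,0],[0,0,-1.]])
    return np.r_[(R0.inv()*T).as_rotvec(),R0.inv().apply(np.array([x,y,z])-s["ee_pos"])].round(4).tolist()
def arc(A,rad,z,phi0,phi1,n):
    return [row(A[0]+rad*np.cos(p),A[1]+rad*np.sin(p),z,p+np.pi/2) for p in np.linspace(phi0,phi1,n)]
def wrist():
    s=readout.read_state(); c=cams.camera("wrist"); return s,c
def wonz(s,c,uv,z):
    uv=np.atleast_2d(uv).astype(float); p=(uv-[c["cx"],c["cy"]])/[c["fx"],c["fy"]]
    th=np.linalg.norm(p,axis=1); k=np.sin(th)/np.maximum(th,1e-9)
    d=np.c_[p[:,0]*k,-p[:,1]*k,-np.cos(th)]
    T=np.array(c["T_tool_cam"]); Rt=R.from_quat(s["eef_rot"])
    d=Rt.apply(d@T[:3,:3].T); o=np.array(s["ee_pos"])+Rt.apply(T[:3,3])
    return (o+d*((z-o[2])/d[:,2])[:,None])[:,:2]
E
sed -i 's/T=R.from_matrix(np.array.*$/T=R.from_matrix(np.c_[[-n,c,0],[c,n,0],[0,0,-1.]])/' h.py
sed -i 's/np.c_\[\[-n,c,0\],\[c,n,0\],\[0,0,-1.\]\]/np.array([[-n,c,0],[c,n,0],[0,0,-1.]]).T/' h.py
python3 -c "
from h import *
y=1.406
print(row(.35,.40,.33,y),row(.55,.0945,.33,y),row(.55,.0945,.2,y))"
```

```text
[-0.0013, -0.0001, -0.245, -0.1616, -0.1185, -0.086] [-0.0013, -0.0001, -0.245, -0.4668, -0.319, -0.0857] [-0.0013, -0.0001, -0.245, -0.4668, -0.3188, 0.0443]
```

Emit:
step_arm([
  [[0, 0, 0, -0.03, -0.02, -0.086, 100], [0, 0, -0.1, -0.1, -0.07, -0.086, 100], [0, 0, -0.245, -0.162, -0.118, -0.086, 100], [0, 0, -0.245, -0.21, -0.15, -0.086, 100], [0, 0, -0.245, -0.26, -0.183, -0.086, 100], [0, 0, -0.245, -0.31, -0.216, -0.086, 100], [0, 0, -0.245, -0.36, -0.25, -0.086, 60], [0, 0, -0.245, -0.41, -0.283, -0.086, 60], [0, 0, -0.245, -0.467, -0.319, -0.05, 60], [0, 0, -0.245, -0.467, -0.319, 0.0, 60], [0, 0, -0.245, -0.467, -0.319, 0.0, 60]],
])

```text
time: 1.48
ee_pos: [0.5496, 0.0918, 0.2414]
eef_rot: [0.084, 0.996, -0.001, -0.002]
ft_force: [-0.4, 0.2, 0.7]
width: 0.0537
grip_force: 0.0
```

Run:
```python
from h import *
s,c=wrist(); print(s["ee_pos"],s["width"],s["time"])
np.savez("w1.npz",**c,ee_pos=s["ee_pos"],eef_rot=s["eef_rot"])
cv2.imwrite("pics/w1.png",cv2.cvtColor(c["img"],cv2.COLOR_RGB2BGR)); im=c["img"]
for a,ce,p in comps(red(im),15):
    for z in(0,.062):
        w=wonz(s,c,p,z); m=w.mean(0); u,q,v=np.linalg.svd(w-m,full_matrices=False)
        print(a,ce.round(1),z,m.round(4),v[0].round(3),np.ptp((w-m)@v[0]).round(3))
```

```text
[0.54960746 0.09181265 0.24137396] 0.053654707455046434 1.475
932 [28.3 77.2] 0 [ 0.3253 -0.2305] [0.93  0.368] 0.155
932 [28.3 77.2] 0.062 [ 0.3504 -0.1762] [0.93  0.368] 0.13
82 [256.4  80. ] 0 [0.4278 0.1152] [ 0.986 -0.167] 0.05
82 [256.4  80. ] 0.062 [0.4362 0.1133] [ 0.986 -0.167] 0.042
140 [204.7 110.8] 0 [0.4552 0.0437] [0.436 0.9  ] 0.034
140 [204.7 110.8] 0.062 [0.4591 0.0535] [0.436 0.9  ] 0.029
76 [256.5 171.5] 0 [0.5447 0.0956] [ 0.986 -0.165] 0.049
76 [256.5 171.5] 0.062 [0.5341 0.0969] [ 0.986 -0.165] 0.041
540 [ 45.8 191.8] 0 [ 0.5137 -0.2389] [-0.042 -0.999] 0.117
540 [ 45.8 191.8] 0.062 [ 0.5082 -0.1832] [-0.042 -0.999] 0.098
```

View pics/w1.png

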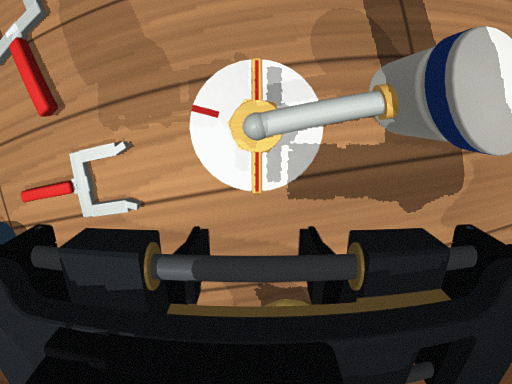

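```bash
python3 -c "
from h import *
s=readout.read_state();print(s['ee_pos'],s['joint_vel'].round(3))
print(row(.547,.0946,.057,1.405))"
```

```text
[0.54966285 0.09203904 0.24087829] [-0.034 -0.037 -0.032 -0.037  0.011  0.055 -0.047]
[-0.003, -0.0042, -0.002, 0.0023, 0.0026, 0.1839]
```

Emit:
step_arm([
  [[0, 0, 0, 0.002, 0.001, 0.06, 60], [0, 0, 0, 0.002, 0.001, 0.12, 60], [0, 0, 0, 0.002, 0.001, 0.16, 60], [0, 0, 0, 0.002, 0.001, 0.184, 60], [0, 0, 0, 0.002, 0.001, 0.184, 60]],
])

```text
time: 2.15
ee_pos: [0.5475, 0.0976, 0.06]
eef_rot: [0.081, 0.997, -0.0, -0.001]
ft_force: [0.5, -0.9, 0.2]
width: 0.0523
grip_force: 0.0
```

```bash
python3 -c "
from h import *
s=readout.read_state();print(s['ee_pos'],s['joint_vel'].round(3),s['ft_force'])
print(row(.547,.0946,.057,1.405))"
```

```text
[0.5475489  0.09756513 0.06003446] [ 0.    -0.038  0.015 -0.034  0.008  0.021 -0.002] [ 0.52256435 -0.86466344  0.15102544]
[-0.0003, -0.0022, 0.0031, 0.0001, -0.003, 0.003]
```

Emit:
step_arm([
  [[0, 0, 0, 0, -0.001, 0.002, 20], [0, 0, 0, 0, -0.001, 0.002, 0], [0, 0, 0, 0, -0.001, 0.002, 0], [0, 0, 0, 0, -0.001, 0.002, 0], [0, 0, 0, 0, -0.001, 0.002, 0]],
], squeeze=8)

```text
time: 2.78
ee_pos: [0.5484, 0.0949, 0.0587]
eef_rot: [0.082, 0.997, 0.0, 0.0]
ft_force: [0.4, -1.6, 1.0]
width: 0.0118
grip_force: 8.0
```

```bash
python3 -c "
from h import *
A=(.486,.1048)
s=readout.read_state();d=s['ee_pos'][:2]-A;print(s['ee_pos'],s['ft_force'],np.hypot(*d),np.arctan2(d[1],d[0]),s['time'])
y=R.from_quat(s['eef_rot']).apply([0,1,0]);print('yaw',np.arctan2(y[1],y[0])-np.pi/2)
for p in arc(A,.062,s['ee_pos'][2],-.165,-1.25,10): print(p)"
```

```text
[0.54836206 0.09490288 0.05869105] [ 0.39615702 -1.59984027  1.00566038] 0.06314252924716082 -0.1573915307889498 2.775
yaw -0.16482855831313392
[0.0001, 0.0002, 0.0002, 0.0011, -0.0005, -0.0]
[0.0001, 0.0002, 0.1207, 0.0016, -0.0079, -0.0]
[0.0001, 0.0002, 0.2413, 0.0029, -0.0153, -0.0]
[0.0001, 0.0002, 0.3618, 0.0052, -0.0224, -0.0]
[0.0001, 0.0002, 0.4824, 0.0082, -0.0292, -0.0]
[0.0001, 0.0002, 0.6029, 0.0121, -0.0356, -0.0]
[0.0002, 0.0002, 0.7235, 0.0167, -0.0415, -0.0]
[0.0002, 0.0002, 0.8441, 0.0219, -0.0468, -0.0]
[0.0002, 0.0002, 0.9646, 0.0278, -0.0514, -0.0]
[0.0002, 0.0002, 1.0852, 0.0342, -0.0553, -0.0]
```

Emit:
step_arm([
  [[0, 0, 0.12, 0.001, -0.0078, 0, 0], [0, 0, 0.24, 0.002, -0.0152, 0, 0], [0, 0, 0.36, 0.0045, -0.0223, 0, 0], [0, 0, 0.48, 0.0075, -0.029, 0, 0], [0, 0, 0.6, 0.0115, -0.0353, 0, 0], [0, 0, 0.72, 0.016, -0.0412, 0, 0], [0, 0, 0.84, 0.0212, -0.0465, 0, 0], [0, 0, 0.96, 0.027, -0.0511, 0, 0], [0, 0, 1.04, 0.0312, -0.0536, 0, 0], [0, 0, 1.04, 0.0312, -0.0536, 0, 0]],
])

```text
time: 4.03
ee_pos: [0.5088, 0.046, 0.0588]
eef_rot: [0.567, 0.824, -0.0, 0.0]
ft_force: [-1.3, -6.2, 4.3]
width: 0.0117
grip_force: 8.0
```

```bash
cat > st.py <<'E'
from h import *
A=(.486,.1048)
s=readout.read_state();d=s['ee_pos'][:2]-A;print(s['ee_pos'],s['ft_force'],s['torque'],np.hypot(*d),np.arctan2(d[1],d[0]),s['time'])
y=R.from_quat(s['eef_rot']).apply([0,1,0]);print('yaw',np.arctan2(y[1],y[0])-np.pi/2, y@np.r_[s['ft_force']])
E
python3 st.py
```

```text
[0.50878934 0.04598682 0.0588221 ] [-1.30822922 -6.15564809  4.34936719] [-1.57181818  0.28604483  0.1125906 ] 0.06307411737460833 -1.201123391400642 4.025
yaw -1.2051324501171496 -3.423128092064682
```

Emit:
step_arm([
  [[0, 0, 0.02, 0, -0.0013, 0, 0], [0, 0, 0.035, 0, -0.0022, 0, 0], [0, 0, 0.035, 0, -0.0022, 0, 0]],
])

```text
time: 4.4
ee_pos: [0.5073, 0.0455, 0.0589]
eef_rot: [0.58, 0.814, -0.0, 0.001]
ft_force: [1.5, -5.2, 3.5]
width: 0.0119
grip_force: 8.1
```

```bash
python3 st.py
```

```text
[0.50732781 0.04550007 0.05888177] [ 1.501738   -5.16485486  3.4730028 ] [-1.23228214 -0.25880289  0.16020771] 0.06301870198672048 -1.2255418557366724 4.4
yaw -1.2385012724886835 -0.26241179278436166
```

Emit:
step_arm([
  [[0, 0, 0.015, 0, -0.0012, 0, 0], [0, 0, 0.03, 0, -0.0024, 0, 0], [0, 0, 0.03, 0, -0.0024, 0, 0], [0, 0, 0.03, 0, -0.0024, 0, 0]],
])

```text
time: 4.9
ee_pos: [0.5055, 0.0449, 0.059]
eef_rot: [0.592, 0.806, 0.0, 0.001]
ft_force: [3.4, -4.6, 2.1]
width: 0.0118
grip_force: 8.1
```

```bash
python3 st.py
```

```text
[0.5054637  0.04493369 0.059017  ] [ 3.43585012 -4.6053948   2.11497602] [-1.12924928 -0.63601034  0.1725997 ] 0.06295085598057011 -1.256456365700543 4.9
yaw -1.2681754337964413 1.9108681847858404
```

Emit:
step_arm([
  [[0, 0, 0, 0, 0, 0, 40], [0, 0, 0, 0, 0, 0, 40], [0, 0, 0, 0, 0, -0.06, 50], [0, 0, 0, 0, 0, -0.12, 60], [0, 0, 0, 0, 0, -0.18, 60], [0, 0, 0, 0, 0, -0.18, 60], [0, 0, 0, 0, 0, -0.18, 60]],
])

```text
time: 5.78
ee_pos: [0.504, 0.0459, 0.2381]
eef_rot: [0.593, 0.805, -0.0, -0.0]
ft_force: [-0.1, -0.1, -0.8]
width: 0.052
grip_force: 0.0
```

```bash
cat > look.py <<'E'
from h import *
import sys
s,c=wrist(); print(s["ee_pos"],s["time"],s["ft_force"].round(1)); im=c["img"]
cv2.imwrite(f"pics/{sys.argv[1]}.png",cv2.cvtColor(im,cv2.COLOR_RGB2BGR))
for a,ce,p in comps(red(im),15):
    for z in(0,.022,.062):
        w=wonz(s,c,p,z); m=w.mean(0); u,q,v=np.linalg.svd(w-m,full_matrices=False)
        print(a,ce.round(1),z,m.round(4),"ang",np.arctan2(v[0,1],v[0,0]).round(3),np.ptp((w-m)@v[0]).round(3))
E
python3 look.py w2
```

```text
[0.50400206 0.04594729 0.23806534] 5.775 [-0.1 -0.1 -0.8]
129 [217.2 166. ] 0 [0.4553 0.044 ] ang -2.021 0.034
129 [217.2 166. ] 0.022 [0.4569 0.0481] ang -2.021 0.032
129 [217.2 166. ] 0.062 [0.4598 0.0555] ang -2.021 0.028
79 [254.6 174.7] 0 [0.5048 0.0472] ang -1.249 0.05
79 [254.6 174.7] 0.022 [0.5036 0.0511] ang -1.249 0.047
79 [254.6 174.7] 0.062 [0.5012 0.0582] ang -1.249 0.042
```

```bash
python3 -c "
from h import *
print(row(.5134,-.2277,.12,-.042),row(.5134,-.2277,.026,-.042))"
```

```text
[-0.0019, -0.0, 0.3437, -0.2641, -0.0718, 0.1174] [-0.0019, -0.0, 0.3437, -0.2642, -0.0716, 0.2114]
```

Emit:
step_arm([
  [[0, 0, 0.1, -0.055, -0.015, 0, 60], [0, 0, 0.2, -0.11, -0.03, 0, 60], [0, 0, 0.3, -0.165, -0.045, 0.03, 60], [0, 0, 0.344, -0.22, -0.06, 0.07, 60], [0, 0, 0.344, -0.264, -0.072, 0.117, 60], [0, 0, 0.344, -0.264, -0.072, 0.117, 60], [0, 0, 0.344, -0.264, -0.072, 0.117, 60]],
])

```text
time: 6.7
ee_pos: [0.513, -0.2278, 0.1203]
eef_rot: [0.722, 0.691, -0.001, -0.001]
ft_force: [0.2, -0.1, -0.4]
width: 0.0521
grip_force: 0.0
```

```bash
python3 look.py w3; python3 -c "
from h import *
print(row(.5134,-.2277,.026,-.042))"
```

```text
[ 0.51298024 -0.22780029  0.12026635] 6.7 [ 0.2 -0.1 -0.4]
1100 [252.3 187.6] 0 [ 0.512  -0.2176] ang -1.608 0.112
1100 [252.3 187.6] 0.022 [ 0.5124 -0.2124] ang -1.608 0.103
1100 [252.3 187.6] 0.062 [ 0.5131 -0.203 ] ang -1.608 0.085
2447 [ 71.1 191.9] 0 [ 0.3206 -0.2125] ang -2.769 0.163
2447 [ 71.1 191.9] 0.022 [ 0.3372 -0.2078] ang -2.769 0.149
2447 [ 71.1 191.9] 0.062 [ 0.3675 -0.1991] ang -2.769 0.124
53 [253.6 225.5] 0 [ 0.5116 -0.2527] ang -1.639 0.014
53 [253.6 225.5] 0.022 [ 0.5121 -0.2445] ang -1.639 0.013
53 [253.6 225.5] 0.062 [ 0.5129 -0.2297] ang -1.639 0.011
[-0.001, -0.0004, -0.0005, -0.0008, -0.0004, 0.0953]
```

View pics/w3.png

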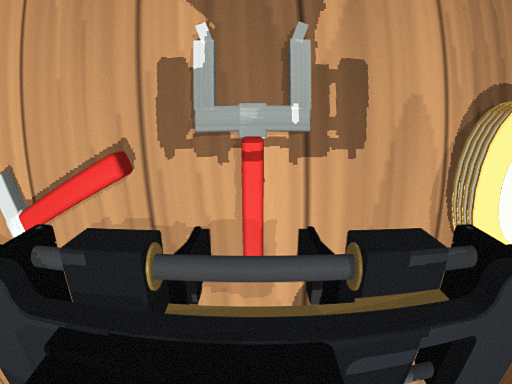

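Emit:
step_arm([
  [[0, 0, 0, 0, -0.001, 0.05, 60], [0, 0, 0, 0, -0.001, 0.085, 60], [0, 0, 0, 0, -0.001, 0.094, 60], [0, 0, 0, 0, -0.001, 0.094, 60], [0, 0, 0, 0, -0.001, 0.094, 20], [0, 0, 0, 0, -0.001, 0.094, 0], [0, 0, 0, 0, -0.001, 0.094, 0], [0, 0, 0, 0, -0.001, 0.094, 0]],
], squeeze=40)

```text
time: 7.75
ee_pos: [0.5129, -0.2278, 0.0277]
eef_rot: [0.722, 0.692, 0.0, 0.0]
ft_force: [-4.5, 1.0, 1.9]
width: 0.0199
grip_force: 2.4
```

```bash
python3 -c "
from h import *
s=readout.read_state();print(s['ee_pos'],s['ft_force'])
A=np.array([.486,.1048]);p=-.849;u=np.array([np.cos(p),np.sin(p)])
for d in(.23,.2,.165,.12): print(d,row(*(A+u*d),s['ee_pos'][2],p+np.pi/2),A+u*d)"
```

```text
[ 0.51294318 -0.22780665  0.0277138 ] [-4.51134846  0.98235694  1.89051363]
0.23 [0.0002, -0.0, -0.7648, 0.1652, 0.118, 0.0] [ 0.63796884 -0.06784261]
0.2 [0.0002, -0.0, -0.7648, 0.1868, 0.0973, 0.0] [ 0.61814682 -0.04532401]
0.165 [0.0002, -0.0, -0.7648, 0.2121, 0.073, 0.0] [ 0.59502113 -0.01905231]
0.12 [0.0002, -0.0, -0.7648, 0.2446, 0.0419, 0.0] [0.56528809 0.01472559]
```

Emit:
step_arm([
  [[0, 0, 0, 0, 0, 0, 0], [0, 0, 0, 0, 0, 0, 0], [0, 0, -0.076, 0.016, 0.012, 0, 0], [0, 0, -0.153, 0.033, 0.024, 0, 0], [0, 0, -0.23, 0.05, 0.035, 0, 0], [0, 0, -0.306, 0.066, 0.047, 0, 0], [0, 0, -0.382, 0.083, 0.059, 0, 0], [0, 0, -0.459, 0.099, 0.071, 0, 0], [0, 0, -0.535, 0.116, 0.083, 0, 0], [0, 0, -0.612, 0.132, 0.094, 0, 0], [0, 0, -0.688, 0.149, 0.106, 0, 0], [0, 0, -0.765, 0.165, 0.118, 0, 0], [0, 0, -0.765, 0.165, 0.118, 0, 0], [0, 0, -0.765, 0.165, 0.118, 0, 0]],
])

```text
time: 9.5
ee_pos: [0.6386, -0.0662, 0.0277]
eef_rot: [0.411, 0.911, 0.001, 0.0]
ft_force: [1.9, 3.4, 4.1]
width: 0.0177
grip_force: 40.0
```

```bash
python3 look.py w4
python3 - <<'E'
from h import *
s=readout.read_state();print(s['grip_force'],s['width'])
c=cams.camera("top"); np.savez("top4.npz",**c); im=c["img"]
f=cv2.resize(im[140:280,130:330],(800,560),interpolation=cv2.INTER_CUBIC)
cv2.imwrite("pics/t4.png",cv2.cvtColor(f,cv2.COLOR_RGB2BGR))
w=cv2.imread("pics/w4.png")
E
```

```text
[ 0.63858443 -0.06618411  0.02770461] 9.5 [1.9 3.4 4.1]
3553 [253.5 199.9] 0 [ 0.6221 -0.0477] ang -0.842 0.067
3553 [253.5 199.9] 0.022 [ 0.618  -0.0431] ang -0.842 0.058
3553 [253.5 199.9] 0.062 [ 0.6106 -0.0348] ang -0.842 0.042
416 [255.6 291.8] 0 [ 0.6646 -0.0936] ang 0.276 0.025
416 [255.6 291.8] 0.022 [ 0.6549 -0.083 ] ang 0.276 0.022
416 [255.6 291.8] 0.062 [ 0.6373 -0.0637] ang 0.276 0.016
39.97198283672333 0.017528335621063974
```

View pics/w4.png

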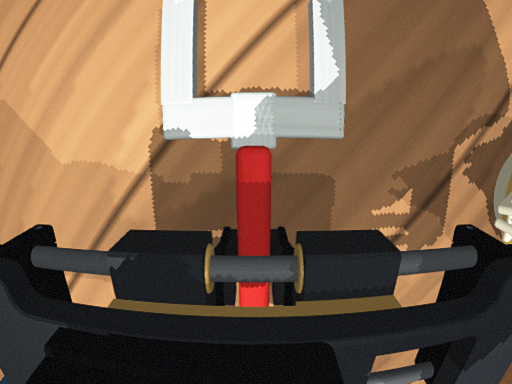

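Run:
```python
from h import *
s=readout.read_state();c=cams.camera("wrist");Rt=R.from_quat(s["eef_rot"])
im=c["img"]
hsv=cv2.cvtColor(im,cv2.COLOR_RGB2HSV)
for row_ in(20,40,60,80,105,120,130):
    m=(hsv[row_,:,1]<40)&(hsv[row_,:,2]>90); x=np.where(m)[0]; x=x[(x>120)&(x<390)]
    p=wonz(s,c,[[x.min(),row_],[x.max(),row_]],.014)
    t=Rt.inv().apply(np.c_[p,[.014]*2]-s["ee_pos"]); print(row_,x.min(),x.max(),t[:,:2].round(4).tolist(),"mid",t[:,1].mean().round(4))
A=np.array([.486,.1048]);p=-.849;u=np.array([np.cos(p),np.sin(p)])
for d in(.18,.15,.12): print(d,row(*(A+u*d),s['ee_pos'][2],p+np.pi/2))
```

```text
20 162 343 [[0.1281, -0.0488], [0.128, 0.0472]] mid -0.0008
40 162 344 [[0.1163, -0.0483], [0.1163, 0.0474]] mid -0.0005
60 161 345 [[0.1051, -0.0486], [0.1051, 0.0477]] mid -0.0005
80 161 345 [[0.0941, -0.0485], [0.0941, 0.0476]] mid -0.0005
105 162 344 [[0.0806, -0.0481], [0.0807, 0.0472]] mid -0.0005
120 163 343 [[0.0726, -0.0477], [0.0727, 0.0468]] mid -0.0005
130 163 343 [[0.0673, -0.0479], [0.0673, 0.0469]] mid -0.0005
0.18 [0.0011, -0.0006, 0.0001, 0.0496, -0.0004, 0.0]
0.15 [0.0011, -0.0006, 0.0001, 0.0796, -0.0004, 0.0]
0.12 [0.0011, -0.0006, 0.0001, 0.1096, -0.0004, 0.0]
```

View pics/t4.png

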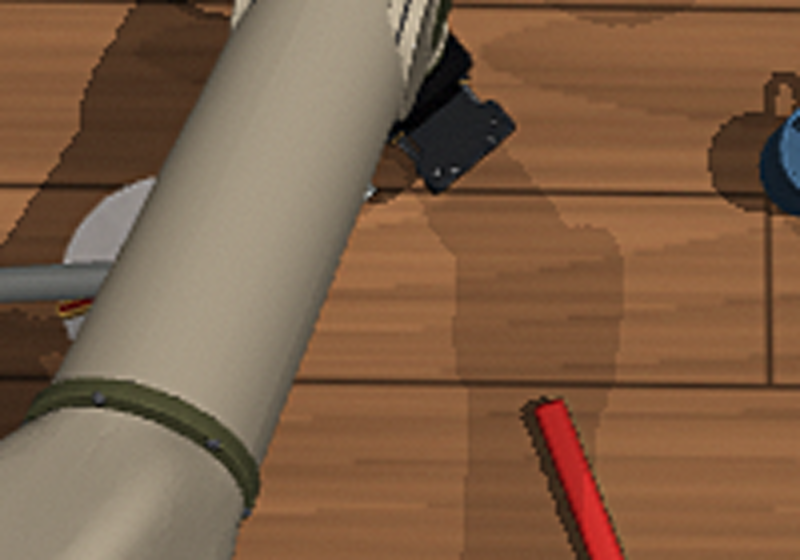

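Emit:
step_arm([
  [[0, 0, 0, 0.015, 0, 0, 0], [0, 0, 0, 0.03, 0, 0, 0], [0, 0, 0, 0.045, 0, 0, 0], [0, 0, 0, 0.055, 0, 0, 0], [0, 0, 0, 0.065, 0, 0, 0], [0, 0, 0, 0.065, 0, 0, 0]],
])

```text
time: 10.4
ee_pos: [0.5939, -0.0178, 0.0277]
eef_rot: [0.411, 0.912, 0.0, -0.001]
ft_force: [-2.6, 0.5, 9.2]
width: 0.0178
grip_force: 40.0
```

```bash
python3 st.py; python3 look.py w5
```

```text
[ 0.59390254 -0.01779125  0.02765032] [-2.55888493  0.54152448  9.1578928 ] [-0.04598616  0.58036284  0.08167178] 0.16331434030575365 -0.8490392320243494 10.4
yaw -0.8476957778677972 -1.5623457775532832
[ 0.59390254 -0.01779125  0.02765032] 10.4 [-2.6  0.5  9.2]
534 [187.6  25. ] 0 [0.4805 0.0536] ang 1.896 0.035
534 [187.6  25. ] 0.022 [0.4892 0.0512] ang 1.896 0.03
534 [187.6  25. ] 0.062 [0.505  0.0469] ang 1.896 0.022
512 [140.9  18.2] 0 [0.4534 0.0403] ang -2.002 0.029
512 [140.9  18.2] 0.022 [0.4657 0.0397] ang -2.002 0.025
512 [140.9  18.2] 0.062 [0.488  0.0385] ang -2.002 0.018
2018 [253.3 189.5] 0 [0.5731 0.0053] ang -0.847 0.065
2018 [253.3 189.5] 0.022 [0.5697 0.0093] ang -0.847 0.057
2018 [253.3 189.5] 0.062 [0.5633 0.0165] ang -0.847 0.041
595 [253.4 295.6] 0 [ 0.6207 -0.0485] ang -2.319 0.02
595 [253.4 295.6] 0.022 [ 0.611  -0.0374] ang -2.319 0.018
595 [253.4 295.6] 0.062 [ 0.5933 -0.0173] ang -2.319 0.013
```

View pics/w5.png

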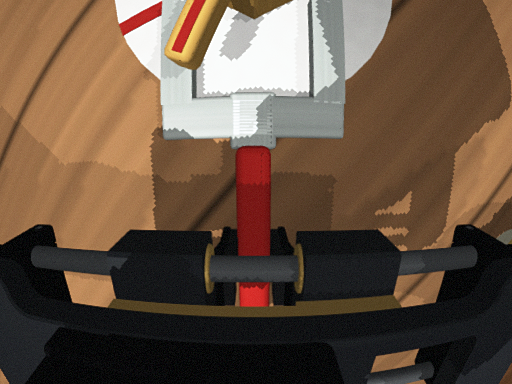

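Emit:
step_arm([
  [[0, 0, 0, 0.01, 0, 0, 0], [0, 0, 0, 0.02, 0, 0, 0], [0, 0, 0, 0.03, 0, 0, 0], [0, 0, 0, 0.038, 0, 0, 0], [0, 0, 0, 0.041, 0, 0, 0], [0, 0, 0, 0.041, 0, 0, 0]],
])

```text
time: 11.2
ee_pos: [0.5673, 0.0125, 0.0276]
eef_rot: [0.411, 0.911, 0.0, -0.0]
ft_force: [1.0, -0.1, 7.9]
width: 0.0174
grip_force: 40.0
```

```bash
python3 st.py;  python3 look.py w6|grep -v 0.022; python3 -c "
from h import *
s=readout.read_state()
for p in arc((.486,.1048),.122,s['ee_pos'][2],-.849,-1.634,9): print(p)"
```

```text
[0.56728069 0.01247807 0.02762883] [ 0.95187855 -0.13333444  7.85361051] [-0.47436856 -0.18464175  0.02365803] 0.12300361440644568 -0.8489133081334233 11.2
yaw -0.8480908667764667 0.6268389670958326
[0.56728069 0.01247807 0.02762883] 11.2 [ 1.  -0.1  7.9]
1091 [199.5 102.1] 0 [0.49   0.0538] ang -1.239 0.069
1091 [199.5 102.1] 0.062 [0.5011 0.0583] ang -1.239 0.043
576 [139.2  82. ] 0 [0.4536 0.0406] ang -2.004 0.029
576 [139.2  82. ] 0.062 [0.4782 0.0499] ang -2.004 0.018
3371 [253.3 199.7] 0 [0.5506 0.031 ] ang -0.845 0.066
3371 [253.3 199.7] 0.062 [0.5392 0.0439] ang -0.845 0.042
658 [254.  293.9] 0.062 [0.5662 0.0138] ang 0.562 0.014
[0.0001, -0.001, 0.0009, 0.001, -0.0, 0.0]
[0.0, -0.001, 0.099, 0.0016, -0.012, 0.0]
[-0.0, -0.001, 0.1971, 0.0033, -0.0238, 0.0]
[-0.0001, -0.001, 0.2953, 0.0063, -0.0354, 0.0]
[-0.0001, -0.001, 0.3934, 0.0103, -0.0467, 0.0]
[-0.0002, -0.001, 0.4915, 0.0154, -0.0575, 0.0]
[-0.0002, -0.001, 0.5896, 0.0216, -0.0677, 0.0]
[-0.0003, -0.001, 0.6878, 0.0287, -0.0773, 0.0]
[-0.0003, -0.001, 0.7859, 0.0368, -0.0862, 0.0]
```

Emit:
step_arm([
  [[0, 0, 0.05, 0.0005, -0.006, 0, 0], [0, 0, 0.1, 0.001, -0.012, 0, 0], [0, 0, 0.15, 0.0015, -0.018, 0, 0], [0, 0, 0.2, 0.0025, -0.024, 0, 0], [0, 0, 0.25, 0.004, -0.03, 0, 0], [0, 0, 0.3, 0.0055, -0.036, 0, 0], [0, 0, 0.35, 0.0075, -0.0417, 0, 0], [0, 0, 0.4, 0.0097, -0.0474, 0, 0], [0, 0, 0.45, 0.0121, -0.0529, 0, 0], [0, 0, 0.5, 0.0149, -0.0584, 0, 0], [0, 0, 0.5, 0.0149, -0.0584, 0, 0]],
])

```text
time: 12.62
ee_pos: [0.514, -0.0142, 0.0276]
eef_rot: [0.624, 0.782, 0.001, -0.0]
ft_force: [3.0, 2.7, 5.4]
width: 0.0178
grip_force: 40.0
```

```bash
python3 st.py;  python3 look.py w7|grep -v 0.022; python3 -c "
from h import *
s=readout.read_state()
for p in arc((.486,.1048),.122,s['ee_pos'][2],-1.349,-1.634,6): print(p)"
```

```text
[ 0.51398707 -0.01416806  0.02759915] [2.96748066 2.73033521 5.37000173] [ 0.33212645 -0.42446113  0.37058796] 0.12221569338026285 -1.3397487620743251 12.625
yaw -1.3471578927441796 3.5021116429058807
[ 0.51398707 -0.01416806  0.02759915] 12.625 [3.  2.7 5.4]
1268 [212.8 112.1] 0 [0.4748 0.055 ] ang -1.603 0.069
1268 [212.8 112.1] 0.062 [0.4835 0.0551] ang -1.603 0.044
123 [160.5 146.6] 0 [0.4487 0.0298] ang -0.27 0.009
123 [160.5 146.6] 0.062 [0.4671 0.0393] ang -0.27 0.006
3448 [252.9 199.4] 0 [0.5081 0.0103] ang -1.333 0.067
3448 [252.9 199.4] 0.062 [0.5044 0.027 ] ang -1.333 0.042
637 [254.7 293.6] 0 [ 0.5235 -0.0521] ang 0.743 0.026
637 [254.7 293.6] 0.062 [ 0.5141 -0.0123] ang 0.743 0.016
34 [  2.  374.6] 0.062 [ 0.3402 -0.1597] ang -1.811 0.014
[0.0003, -0.0015, 0.0024, 0.0002, -0.0011, -0.0]
[0.0003, -0.0015, 0.0594, 0.0004, -0.0081, -0.0]
[0.0002, -0.0015, 0.1164, 0.001, -0.015, -0.0]
[0.0002, -0.0015, 0.1734, 0.002, -0.0219, -0.0]
[0.0001, -0.0015, 0.2304, 0.0034, -0.0287, -0.0]
[0.0001, -0.0015, 0.2874, 0.0052, -0.0354, -0.0]
```

Emit:
step_arm([
  [[0, 0, 0.05, 0.0003, -0.0063, 0, 0], [0, 0, 0.1, 0.0008, -0.0125, 0, 0], [0, 0, 0.15, 0.0015, -0.0185, 0, 0], [0, 0, 0.2, 0.0026, -0.0245, 0, 0], [0, 0, 0.25, 0.004, -0.0305, 0, 0], [0, 0, 0.3, 0.0056, -0.0363, 0, 0], [0, 0, 0.35, 0.0076, -0.0421, 0, 0], [0, 0, 0.38, 0.0089, -0.0455, 0, 0], [0, 0, 0.38, 0.0089, -0.0455, 0, 0]],
])

```text
time: 13.8
ee_pos: [0.4679, -0.0164, 0.0276]
eef_rot: [0.76, 0.65, 0.0, -0.0]
ft_force: [4.0, 0.9, 4.8]
width: 0.0182
grip_force: 40.1
```

```bash
python3 st.py;  python3 look.py w8|grep -v 0.022|head -5
```

```text
[ 0.46787418 -0.01635248  0.02759428] [4.00682119 0.85425444 4.80445372] [-0.05724219 -0.69265601  0.40683505] 0.12250089006804891 -1.7193064675348662 13.8
yaw -1.7270697686695238 3.826663969624304
[ 0.46787418 -0.01635248  0.02759428] 13.8 [4.  0.9 4.8]
1274 [212.5 112.6] 0 [0.4571 0.0622] ang -1.979 0.069
1274 [212.5 112.6] 0.062 [0.4653 0.0592] ang -1.979 0.044
3447 [252.7 199.4] 0 [0.4715 0.0086] ang -1.714 0.067
3447 [252.7 199.4] 0.062 [0.4744 0.0255] ang -1.714 0.042
```

View pics/w8.png

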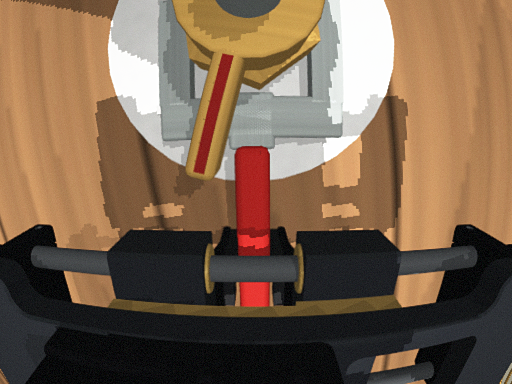

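Emit:
step_arm([
  [[0, 0, -0.04, 0, 0.005, 0, 0], [0, 0, -0.08, 0.0005, 0.01, 0, 0], [0, 0, -0.11, 0.0008, 0.0138, 0, 0], [0, 0, -0.11, 0.0008, 0.0138, 0, 0]],
])

```text
time: 14.35
ee_pos: [0.4783, -0.0181, 0.0274]
eef_rot: [0.724, 0.69, -0.002, -0.004]
ft_force: [-16.6, 1.3, 31.7]
width: 0.0175
grip_force: 40.1
```

```bash
python3 st.py;  python3 look.py w9|grep -v 0.022|head -5
```

```text
[ 0.47830547 -0.01807603  0.02742486] [-16.5970604    1.31903046  31.68386802] [ 0.1790009   3.6503342  -0.02886242] 0.12311671444401336 -1.6333349162564237 14.35
yaw -1.618625671819325 -16.893250778652998
[ 0.47830547 -0.01807603  0.02742486] 14.35 [-16.6   1.3  31.7]
2267 [254.2 186. ] 0 [0.4802 0.0154] ang -1.622 0.045
2267 [254.2 186. ] 0.062 [0.4813 0.0294] ang -1.622 0.028
303 [253.7 241.4] 0 [ 0.4783 -0.0188] ang -0.17 0.018
303 [253.7 241.4] 0.062 [0.4801 0.0078] ang -0.17 0.011
```

View pics/w9.png

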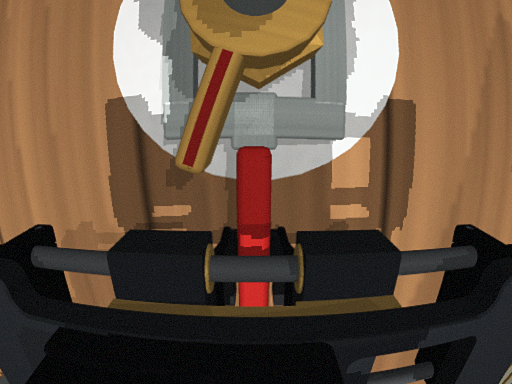

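Run:
```python
from h import *
s=readout.read_state();print({k:np.round(v,4) for k,v in s.items()})
c=cams.camera("wrist");print(np.round(c["T_tool_cam"],3).tolist())
c=cams.camera("scene");im=c["img"]
f=cv2.resize(im[80:230,200:400],(800,600),interpolation=cv2.INTER_CUBIC)
cv2.imwrite("pics/s10.png",cv2.cvtColor(f,cv2.COLOR_RGB2BGR))
s=readout.read_state();print(s['ft_force'],s['torque'],s['joint_vel'].round(3))
```

```text
{'time': np.float64(14.4), 'joint_positions': array([-0.666 ,  0.3235,  0.6872,  2.078 , -0.2782,  0.8373,  0.1377]), 'joint_vel': array([-0.001 , -0.0018,  0.0024,  0.0039,  0.0016, -0.0028, -0.004 ]), 'joint_torque': array([  0.2154, -31.7581,   5.9626, -28.3572,  -0.5123,  -5.4423,
         0.157 ]), 'ee_pos': array([ 0.4783, -0.0181,  0.0274]), 'eef_rot': array([ 0.7239,  0.6899, -0.002 , -0.0035]), 'ft_force': array([-15.5667,   0.452 ,  31.0243]), 'torque': array([ 0.1339,  3.6619, -0.0948]), 'grip_force': np.float64(40.061), 'width': np.float64(0.0178)}
[[0.001, 0.965, 0.263, 0.071], [1.0, -0.001, 0.0, 0.0], [0.001, 0.263, -0.965, -0.139], [0.0, 0.0, 0.0, 1.0]]
[-16.01327997   1.34257612  32.04174701] [ 0.06574705  3.63163397 -0.04720617] [-0.001 -0.001  0.001 -0.     0.001 -0.001  0.001]
```

View pics/s10.png

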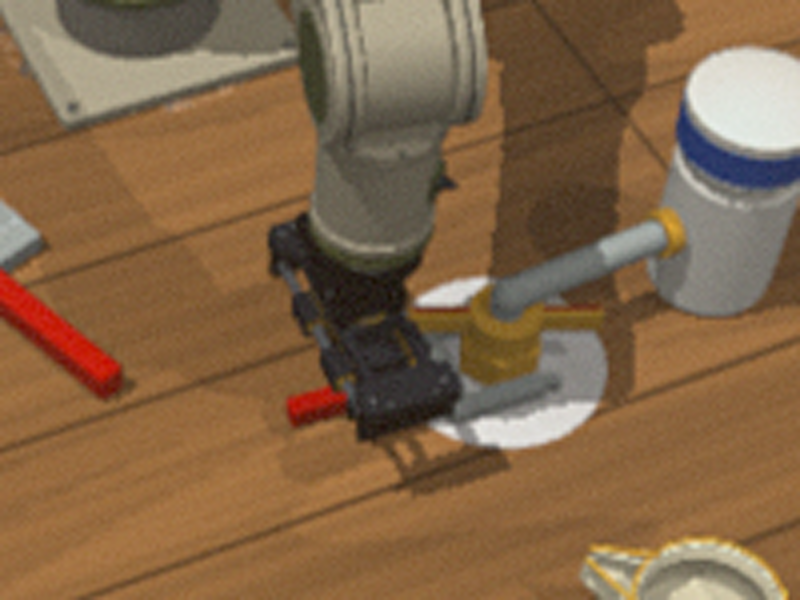

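Emit:
step_arm([
  [[0, 0, 0.02, 0, -0.0024, 0, 0], [0, 0, 0.04, 0, -0.0049, 0, 0], [0, 0, 0.04, 0, -0.0049, 0, 0]],
])

```text
time: 14.88
ee_pos: [0.4761, -0.0181, 0.0275]
eef_rot: [0.737, 0.676, -0.0, -0.001]
ft_force: [-0.1, -1.2, 9.1]
width: 0.0178
grip_force: 40.1
```

```bash
python3 st.py
```

```text
[ 0.47614428 -0.01810907  0.02752082] [-0.07699325 -1.16647728  9.06032023] [-0.37131649  0.16373031  0.47387998] 0.1233035874276401 -1.6508122126708915 14.875
yaw -1.6578269921178497 0.01410258352056711
```

Emit:
step_arm([
  [[0, 0, 0, -0.006, 0, 0, 0], [0, 0, 0, -0.012, 0, 0, 0], [0, 0, 0, -0.02, 0, 0, 0], [0, 0, 0, -0.02, 0, 0, 0]],
], squeeze=25)

```text
time: 15.38
ee_pos: [0.4743, -0.0373, 0.0275]
eef_rot: [0.737, 0.676, 0.0, -0.001]
ft_force: [-0.0, 2.1, 9.3]
width: 0.0178
grip_force: 25.0
```

```bash
python3 st.py; python3 look.py w11|grep -v 0.022|head -5
```

```text
[ 0.4743431  -0.03728613  0.02749605] [-0.01076118  2.06501197  9.28753832] [ 0.42565268  0.17889641 -0.04596657] 0.14256350292619177 -1.6526541052506503 15.375
yaw -1.658174464830198 -0.20611304345386633
[ 0.4743431  -0.03728613  0.02749605] 15.375 [-0.   2.1  9.3]
1220 [204.6  57.9] 0 [0.4565 0.0727] ang -1.967 0.069
1220 [204.6  57.9] 0.062 [0.4656 0.0582] ang -1.967 0.044
32 [221.1  86.9] 0 [0.4644 0.0543] ang -2.0 0.01
32 [221.1  86.9] 0.062 [0.4706 0.0467] ang -2.0 0.006
```

Emit:
step_arm([
  [[0, 0, 0, -0.01, 0, 0, 0], [0, 0, 0, -0.02, 0, 0, 0], [0, 0, 0, -0.035, 0, 0, 0], [0, 0, 0, -0.055, 0, 0, 0], [0, 0, 0, -0.075, 0, 0, 0], [0, 0, 0, -0.095, 0, 0, 0], [0, 0, 0, -0.095, 0, 0, 0], [0, 0, 0, -0.095, 0, 0, 40], [0, 0, 0, -0.095, 0, 0, 40], [0, 0, 0, -0.095, 0, 0, 40]],
])

```text
time: 16.68
ee_pos: [0.466, -0.1324, 0.0271]
eef_rot: [0.737, 0.676, -0.0, -0.001]
ft_force: [0.2, -0.6, 0.5]
width: 0.0334
grip_force: 0.0
```

```bash
python3 st.py; python3 look.py w12|grep -v 0.022|head -9
```

```text
[ 0.46601531 -0.1323618   0.02710159] [ 0.22903283 -0.64896016  0.53521582] [-0.08303218  0.0622727   0.01638233] 0.23800232892025208 -1.6548637738184422 16.675
yaw -1.6581891549637287 0.28412095462842296
[ 0.46601531 -0.1323618   0.02710159] 16.675 [ 0.2 -0.6  0.5]
3268 [253.4 199. ] 0 [ 0.4683 -0.1069] ang -1.655 0.065
3268 [253.4 199. ] 0.062 [ 0.4699 -0.0899] ang -1.655 0.041
129 [241.3 293.7] 0 [ 0.4547 -0.1704] ang -1.677 0.019
129 [241.3 293.7] 0.062 [ 0.4614 -0.1298] ang -1.677 0.012
120 [265.4 293. ] 0 [ 0.4706 -0.1713] ang -1.669 0.019
120 [265.4 293. ] 0.062 [ 0.4714 -0.1303] ang -1.669 0.012
```

Released. Rise and move clear, then check the nut from above.

Emit:
step_arm([
  [[0, 0, 0, 0, 0, -0.04, 40], [0, 0, 0, 0, 0, -0.1, 40], [0, 0, 0, 0, 0, -0.16, 40], [0, 0, 0, 0, 0, -0.21, 40], [0, 0, 0, 0, 0, -0.21, 40], [0, 0, 0, 0, 0, -0.21, 40]],
])

```text
time: 17.48
ee_pos: [0.4662, -0.1326, 0.2369]
eef_rot: [0.737, 0.676, -0.0, -0.0]
ft_force: [0.6, 0.4, -1.0]
width: 0.0346
grip_force: 0.0
```

```bash
python3 st.py; python3 look.py w13|grep -v 0.022|head -12
```

```text
[ 0.46620854 -0.13255222  0.23692893] [ 0.62771469  0.43608879 -0.95186246] [-0.06529784  0.00441227  0.00029923] 0.23817594487636282 -1.6539882316490995 17.475
yaw -1.658250381906408 0.5878953487661226
[ 0.46620854 -0.13255222  0.23692893] 17.475 [ 0.6  0.4 -1. ]
90 [236.3  15.2] 0 [0.4625 0.0789] ang -1.966 0.044
90 [236.3  15.2] 0.062 [0.4642 0.0558] ang -1.966 0.037
48 [232.2  45. ] 0 [0.4541 0.038 ] ang -1.975 0.02
48 [232.2  45. ] 0.062 [0.4572 0.0216] ang -1.975 0.017
508 [253.5 169.9] 0 [ 0.4666 -0.1255] ang -1.661 0.115
508 [253.5 169.9] 0.062 [ 0.4676 -0.115 ] ang -1.661 0.096
307 [192.9 227.2] 0 [ 0.3768 -0.1963] ang -2.909 0.045
307 [192.9 227.2] 0.062 [ 0.3926 -0.1741] ang -2.909 0.037
```

View pics/w13.png

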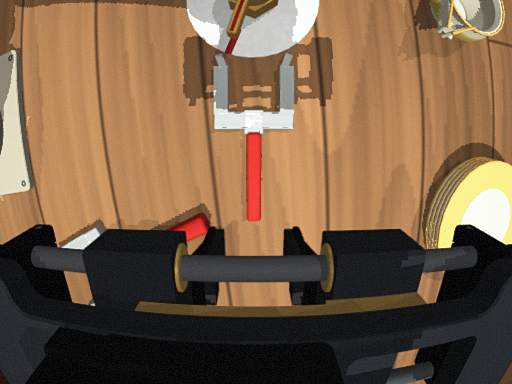

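```bash
python3 -c "
from bench import r
print(r.close_job())"
```

```text
the job is handed in; nothing more can be done
None
```

I turned the nut finger-tight by hand, then tightened it about 0.72 rad further with the wrench (an eighth of a turn is 0.785, allowed 0.60 to 0.97), so the wing lies over the red mark. The wrench is lying flat about 115 mm from the nut, the gravy boat and mug were never touched, and the job was handed in with no verdict returned.

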